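Draw the tapped plug from a loom beam with the puller rod

TASK

Take the orange-handled puller rod from its rack, put its foot through the slot of the brass-capped plug in the loom beam and screw it in clockwise about a quarter turn, then pull the plug straight up out of the beam. Stand the plug upright and gently on the floor of the grey tray with the rod still screwed in, and let go. Leave the plain wooden plug in the beam and the black-handled rod in the rack.

Things in the scene. Friction and masses are not known exactly. Their poses are not given: they have to be found in the camera images.
- puller_grip (a point): Puller rod (about 0.2 kg, 115 mm long), upright in either hole of the rack, hanging by its collar. This point is the centre of its orange paddle handle: 60 mm along its x, 22 mm along its y, 55 mm high; z points up the rod. The foot is 87.5 mm below this point. The handle's x runs along the foot's lugs; a half turn about z makes no difference.
- puller_foot (a point): Centre of the underside of the puller's foot; axes as the rod. Two lugs (a bar 30 mm along x, 9 mm wide, 7 mm high) stick out of a 10 mm shank. A flat collar 44 mm across and 8 mm thick has its underside 19.5 mm above the foot: it rests on the rack, and on the plug's top once the foot is fully in. A 14 mm neck joins it to the handle.
- plug_mouth (a point): Centre of the tapped plug's brass-capped top, flush with the beam's top in either mortise: middle of a slot 34 mm along its x and 14 mm along its y; z up. With the rod's x along the plug's x (either way round) the foot drops through until the collar lies on the cap; the rod then turns freely clockwise (seen from above) about 90 degrees to a stop, and cannot turn anticlockwise.
- plug: The tapped plug (about 0.35 kg), 50 x 50 mm square, 70 mm tall, origin at the centre of its underside. Under its 8 mm cap is a hollow; beside the slot the lips' undersides are sloping thread flanks. With the rod turned 60 degrees or more the lugs hold under the lips and lift the plug. The square mortise keeps it from turning; it is loose there (about 1 mm play all round) and slides out upwards.
- beam: Dark wooden loom beam fixed on the bench, 88 mm (its x) by 240 mm (its y) by 85 mm high, brass bolt heads on the side that faces the robot; origin at the centre of the underside. Two square mortises 70 mm deep at y = -60 and +60 mm of its frame.
- plain_plug_top (a point): Plain pale wooden plug 50 x 50 x 70 mm without a hole, flush in the other mortise; centre of its top. To be left alone.
- drift_grip (a point): Black-handled rod without lugs, otherwise the same size as the puller, in the rack's other hole; centre of its handle. To be left alone.
- rack: Plywood rack fixed on the bench, 200 mm (its x) by 85 mm by 34 mm high, origin at the centre of the underside; two round holes 35 mm across at x = -50 and +50 mm of its frame, in which the rods hang by their collars, 100 mm apart.
- tray_in (a point): Grey open tray fixed on the bench, 150 mm (its x) by 130 mm (its y) outside, walls 6 mm thick and 25 mm high; this point is the centre of its inner floor, 6 mm or so above the bench; z up.
Things that resemble listed ones, but are neither listed nor needed, are in the scene too. There is more than one size of the part that bears puller_grip; the job needs the smallest.

How it is judged (in metres and radians):
On the way, in this order (a step that is already met when the one before it is completed fails the run):
1. the puller is screwed into the plug (collar down on the cap, turned at least about 50 degrees) while the plug is still in the beam (z of puller_foot in the frame of plug_mouth below -0.01 m and distance between puller_foot and plug_mouth below 0.026 m and angle between the x axis of puller_foot and the x axis of plug_mouth, either way round above 0.85 rad and angle between the z axis of puller_foot and the z axis of plug_mouth, either way round below 0.2 rad and z of plug_mouth in the frame of beam below 0.1 m), for 0.1 s.
2. the plug, hanging on the puller, is drawn up clear of the beam, upright (z of puller_foot in the frame of plug_mouth below -0.01 m and distance between puller_foot and plug_mouth below 0.026 m and angle between the x axis of puller_foot and the x axis of plug_mouth, either way round above 0.85 rad and angle between the z axis of puller_foot and the z axis of plug_mouth, either way round below 0.2 rad and z of plug_mouth in the frame of beam above 0.158 m and angle between plug_mouth's own z axis and vertical below 0.25 rad), for 0.1 s.
At the end, for the whole second after the job is handed in: Plug upright (0.1 rad) and at rest on the tray floor (top 62-76 mm above it), puller still screwed in (foot over 10 mm below the plug's top, within 26 mm of its mouth, over 0.85 rad from the slot, tilt in plug under 0.2 rad); plain plug within 15 mm, black-handled rod within 30 mm of its start (z of puller_foot in the frame of plug_mouth below -0.01 m and distance between puller_foot and plug_mouth below 0.026 m and angle between the x axis of puller_foot and the x axis of plug_mouth, either way round above 0.85 rad and angle between the z axis of puller_foot and the z axis of plug_mouth, either way round below 0.2 rad and x of plug_mouth in the frame of tray_in between -0.07 and 0.07 m and y of plug_mouth in the frame of tray_in between -0.06 and 0.06 m and z of plug_mouth in the frame of tray_in between 0.062 and 0.076 m and angle between plug_mouth's own z axis and vertical below 0.1 rad and linear speed of each of plug, puller below 0.02 m/s and distance of plain_plug_top from where it was at the start of the episode below 0.015 m and distance of drift_grip from where it was at the start of the episode below 0.03 m); the robot touches nothing.
It fails at once if the plug is banged into the tray (over 150 N) (contact force between plug and tray above 150 N).
It fails at once if the puller is let go over the tray while the plug is more than 15 mm above its floor (horizontal distance between plug_mouth and tray_in below 0.1 m and z of plug_mouth in the frame of tray_in above 0.085 m and contact force between the fingers and puller below 0.3 N).
It fails at once if the plain plug is drawn or the black-handled rod taken out (moved over 50 mm) (distance of any of plain_plug_top, drift_grip from where it was at the start of the episode above 0.05 m).
It also fails if it takes over 51 s, if anything falls off the work surface, if the arm or the gripper's body presses on something with over 40 N, if the wrist force passes 120 N, or if a joint passes its speed limit or range.

ROBOT

A 6-joint arm with a two-finger parallel gripper is mounted at the origin on the work surface. World frame = base frame: x ahead of the robot, y to its left, z up, the work surface at z = 0. Lengths are in mm, angles in rad, forces in N, time in s.
With the tool pointing down it reaches from about 375 to 750 mm from the base axis. Payload 9 kg.
Tool frame: the origin (TCP) lies on the centre line of the jaws, within the pads' length; the fingertips stand 17 mm ahead of it and the grasp point (between the pads) lies 2 mm behind it; z points along the fingers, y is the direction in which the jaws open and shut (so a half turn about z gives the same grasp; the last joint's range is limited). The gripper opens to 85 mm and grips with 20 to 120 N. Pads are 22 mm wide; open, the fingers measure 114 mm over their backs; the gripper's body (76 mm by 85 mm) begins 54 mm behind the grasp point. The pads swing forward as they close: fully open they stand 13 mm farther back than shut.
Start: joints at [1.07, 0.104, 0.097, 1.564, 0, 1.353], TCP at [167.43, 576.196, 248.331] pointing down, gripper open.
Joint ranges: [-2.99, 2.99], [-0.84, 1.86], [-1.1, 1.16], [-1.84, 2.11], [-1.51, 1.56], [-3.14, 3.14]. Speed limits (rad/s): [2.22, 2.22, 2.57, 3.14, 3.14, 3.14].

INTERFACE

Orientations are given as a rotation vector (axis times angle).
In Python, from plant import r, cams gives the robot as it stands. Calls block until the motion is done:
- r.movep(position, orientation): joint-space move of the TCP to a pose.
- r.movel(position, rotation=None, max_speed=150, force_limit=None): straight line of the TCP; rotation=None keeps the orientation; max_speed is the mean speed in mm/s. With force_limit (N) it stops when the force on the tool has changed by that much, and returns True; else False.
- r.movej(angles): joint-space move.
- r.gripper_to(opening): finger opening in mm; the grip force is fixed at half the most; returns when the fingers have stopped.
- r.sleep(seconds).
- r.inverse_kinematics(position, orientation): joint angles nearest the present ones, or None.
- cams.read_camera(name): name is "scene" or "top" or "wrist"; returns a dict with "pixels" (384x512x3 uint8, red, green, blue), "range_z" (384x512 float32, mm along the optical axis (not along the pixel's ray), 0 where there is no reading), "fx", "fy", "cx", "cy" (pixels), "rvec" (rotation vector, rad) and "tvec" (3), from world to camera coordinates, as OpenCV has them. Camera axes: x right, y down, z forward; pixel columns grow to the right and rows downward; lengths in mm; the calibration is good to about 2 mm. A picture is of the moment at which its call begins.
A pose or a line that the arm cannot do raises r.Unreachable and nothing moves.
- r.sign_off(): hands the job in, once; it reports no verdict.
Readings, each from a call of its own:
- r.current_t(): time.
- r.current_q(): joint angles.
- r.current_joint_vel(): joint speeds.
- r.current_joint_efforts(): joint torques, N m.
- r.current_tool_pos(): TCP position.
- r.current_tcp_rot(): TCP orientation.
- r.current_ft_force(): force on the tool from outside, world axes, zero at the start.
- r.current_torque(): the same for the moment, N m.
- r.current_grip_width(): finger opening in mm.
Only numpy, scipy, OpenCV 4.12 (cv2) and the standard library are available. Lean on these libraries where they do the work, as an engineer would, in place of code of your own. Each camera call takes 0.05 s, during which the arm holds its last target. There are 200 camera calls.

## Working session

There is one attempt and no reset: what is moved stays moved. The work goes in short steps, each a Python script; the robot and the scene stay as the last script left them, time stands still between calls to the robot, and variables do not carry over. Pictures are saved under pics/ and viewed, about 8 in all and at most 12, crops included, and the job is handed in when it is done.

```bash
mkdir -p pics; ls
cat > h.py <<'E'
import numpy as np, cv2
from plant import r, cams
def shot(n, f):
    d=cams.read_camera(n); cv2.imwrite(f'pics/{f}.png', d['pixels'][:,:,::-1])
    np.savez(f'pics/{f}.npz', **{k:np.asarray(v) for k,v in d.items()}); return d
def pts(d):
    R=cv2.Rodrigues(np.array(d['rvec'],float))[0]; t=np.array(d['tvec'],float).ravel()
    z=d['range_z'].astype(float); v,u=np.mgrid[:z.shape[0],:z.shape[1]]
    c=np.stack([(u-d['cx'])/d['fx']*z,(v-d['cy'])/d['fy']*z,z],-1)
    P=(c-t)@R; P[z==0]=np.nan; return P
E
python3 - <<'E'
from h import *
for n in('top','scene'): 
    d=shot(n,n+'0'); print(n,d['fx'],d['tvec'])
a=cv2.imread('pics/top0.png');b=cv2.imread('pics/scene0.png')
cv2.imwrite('pics/top0b.png',cv2.resize(a,(800,600),interpolation=cv2.INTER_CUBIC))
cv2.imwrite('pics/scene0b.png',cv2.resize(b,(800,600),interpolation=cv2.INTER_CUBIC))
E
```

```text
pics
top 452.1266908523176 [  -9.55093126  538.17846888 1295.38382906]
scene 454.9412591375891 [ 290.93719606 -169.553886   1606.379885  ]
```

View pics/top0b.png

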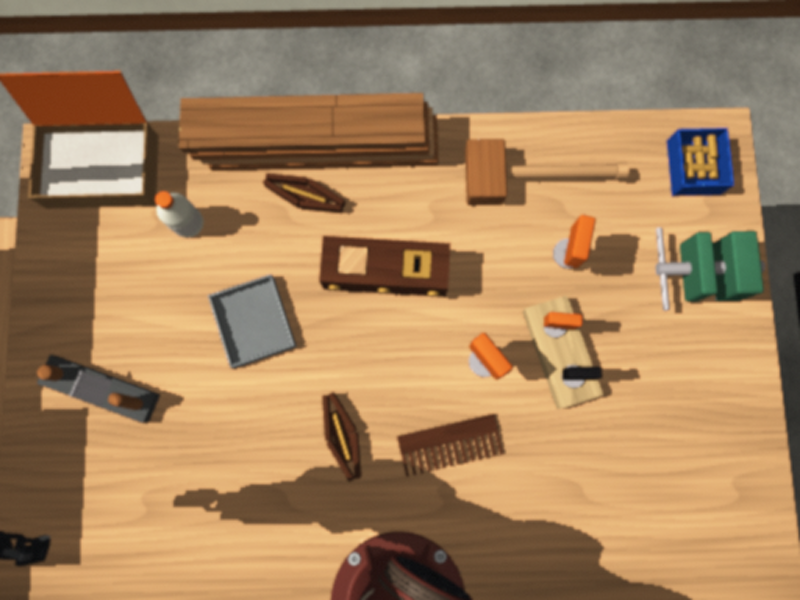

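View pics/scene0b.png

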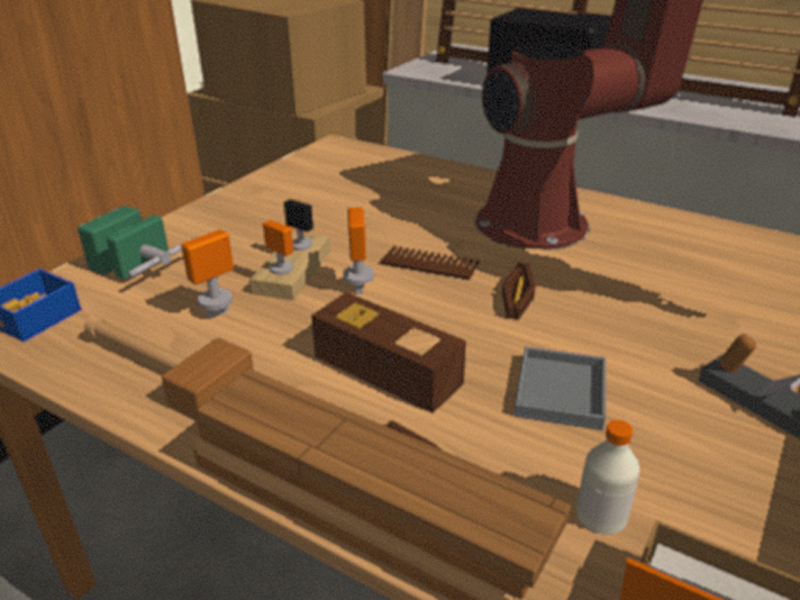

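Top view, in the 800x600 enlargement: the orange-handled candidates are one in the rack at (563,320), a free-standing larger one at (582,240) and another free-standing one at (490,355). The black-handled rod is at (582,373). The rack one is the smallest and is the only one hanging in the rack. The tapped plug is at (417,263), the plain plug at (352,260) and the tray at (253,322).

```bash
cat >> h.py <<'E'
def load(f): return dict(np.load(f'pics/{f}.npz'))
def rect(P,m):
    "minAreaRect of world xy under mask: centre, sizes, angle of long axis, median z"
    q=P[m]; q=q[~np.isnan(q[:,0])]; (c,s,a)=cv2.minAreaRect(q[:,:2].astype(np.float32))
    a=np.radians(a if s[0]>=s[1] else a+90); a=(a+np.pi/2)%np.pi-np.pi/2
    return np.round(c,1),np.round(sorted(s),1),round(a,3),np.round(np.median(q[:,2]),1),len(q)
def box(P,u0,u1,v0,v1):
    m=np.zeros(P.shape[:2],bool); m[v0:v1,u0:u1]=1; return m
E
python3 - <<'E'
from h import *
d=load('top0');P=pts(d);I=d['pixels'].astype(int);s=.64
hsv=cv2.cvtColor(d['pixels'],cv2.COLOR_RGB2HSV)
B=lambda u0,u1,v0,v1: box(P,*[int(x*s) for x in (u0,u1,v0,v1)])
org=(hsv[...,0]<12)&(hsv[...,1]>190)&(hsv[...,2]>120)
for n,b in dict(rackrod=(535,600,300,340),far=(545,610,205,285),near=(455,520,320,390)).items():
    m=B(*b)&org&(P[...,2]>60); print(n,rect(P,m), np.nanmax(P[...,2][m]))
m=B(545,615,355,395)&(P[...,2]>110); print('black',rect(P,m))
m=B(310,460,225,305)&(P[...,2]>78); print('beam',rect(P,m))
m=B(515,615,285,415)&(abs(P[...,2]-34)<4); print('rack',rect(P,m))
m=B(200,305,265,375)&(P[...,2]>15); print('tray',rect(P,m))
m=B(235,270,300,340);print('floor',rect(P,m))
brass=(hsv[...,0]>18)&(hsv[...,0]<32)&(hsv[...,1]>140)&(hsv[...,2]>110)
m=B(395,440,245,285)&brass; print('brass',rect(P,m))
print(r.current_tcp_rot(),r.current_t())
S=cv2.imread('pics/scene0.png')[110:200,110:260];cv2.imwrite('pics/c1.png',cv2.resize(S,None,fx=5,fy=5,interpolation=cv2.INTER_CUBIC))
E
```

```text
rackrod (array([ 492., -309.]), array([22.2, 59.2]), np.float64(1.548), np.float64(127.7), 90) 134.65886626741232
far (array([ 634. , -342.4]), array([27.6, 76.2]), np.float64(-0.228), np.float64(143.5), 194) 161.80464694707544
near (array([ 431.3, -172.4]), array([29.7, 76.1]), np.float64(0.646), np.float64(152.6), 137) 161.68477118629306
black (array([ 398. , -337.4]), array([20.1, 60.5]), np.float64(1.538), np.float64(128.9), 186)
beam (array([616.1,  10.3]), array([ 90.6, 240.4]), np.float64(1.481), np.float64(85.6), 2379)
rack (array([ 446.6, -323.7]), array([ 86.8, 200. ]), np.float64(0.286), np.float64(34.2), 1224)
tray (array([522.1, 271.1]), array([130.5, 151.2]), np.float64(0.314), np.float64(24.5), 445)
floor (array([528.1, 275. ]), array([67.1, 75.3]), np.float64(-0.014), np.float64(6.7), 547)
brass (array([612.1, -49. ]), array([43.9, 46.9]), np.float64(-0.026), np.float64(85.4), 181)
[-4.42703911e-01 -3.10980549e+00  1.71432250e-03] 0.1
```

View pics/c1.png

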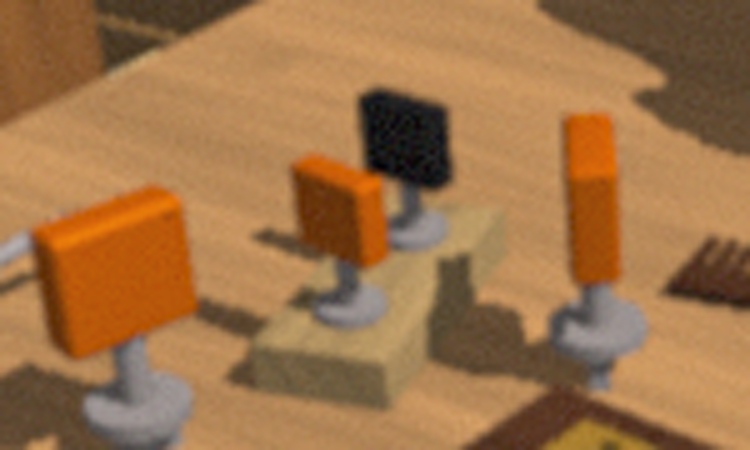

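The crop shows the rack rod at crop (340,210) is clearly the smallest orange paddle. The two lookalikes at (115,270) and (592,200) are bigger and stand outside the rack. Its position also matches the predicted rack hole (494.6,-309.6) to within 3 mm. Next is reach planning.

```bash
cat >> h.py <<'E'
from scipy.spatial.transform import Rotation as Ro
def down(yaw): return (Ro.from_euler('z',yaw)*Ro.from_euler('x',np.pi)).as_rotvec()
E
python3 - <<'E'
from h import *
d=cams.read_camera('wrist'); R=cv2.Rodrigues(np.array(d['rvec'],float))[0]; C=-R.T@np.array(d['tvec'],float).ravel()
T=Ro.from_rotvec(r.current_tcp_rot()).as_matrix()
print('cam in tool',T.T@(C-r.current_tool_pos()),'axes',(T.T@R.T).round(2).tolist(),d['fx'])
for off in (0,np.pi,-np.pi):
  for n,p,y in [('rod',[492,-309,104],1.548),('rodup',[492,-309,240],1.548),('slot+',[612,-49,300],1.548+1.5),('slot+t',[612,-49,160],1.6),('slot-',[612,-49,160],-.09),('slot-t',[612,-49,160],-1.54),('liftt',[612,-49,270],1.6),('tray',[522,271,160],1.6)]:
    q=r.inverse_kinematics(p,down(y+off)); print(round(off,1),n,None if q is None else np.round(q,2))
E
```

```text
cam in tool [  78.36781786   -0.6144498  -124.37764253] axes [[-0.0, -0.95, -0.31], [1.0, -0.0, 0.0], [-0.0, -0.31, 0.95]] 321.07807954206663
0 rod [-0.79  0.07 -0.2   1.3   0.    0.81]
0 rodup [-0.79  0.04  0.02  1.55  0.    0.81]
0 slot+ [-0.29  0.17  0.26  1.66  0.   -0.2 ]
0 slot+t [-0.29  0.15 -0.02  1.41  0.    1.25]
0 slot- [-0.29  0.15 -0.02  1.41  0.    2.94]
0 slot-t [-0.29  0.15 -0.02  1.41  0.   -1.89]
0 liftt [-0.29  0.15  0.19  1.61  0.    1.25]
0 tray [ 0.26  0.07 -0.1   1.4   0.    1.8 ]
3.1 rod [-0.79  0.07 -0.2   1.3   0.   -2.33]
3.1 rodup [-0.79  0.04  0.02  1.55  0.   -2.33]
3.1 slot+ [-0.29  0.17  0.26  1.66  0.    2.94]
3.1 slot+t [-0.29  0.15 -0.02  1.41  0.   -1.89]
3.1 slot- [-0.29  0.15 -0.02  1.41  0.   -0.2 ]
3.1 slot-t [-0.29  0.15 -0.02  1.41  0.    1.25]
3.1 liftt [-0.29  0.15  0.19  1.61  0.   -1.89]
3.1 tray [ 0.26  0.07 -0.1   1.4   0.   -1.34]
-3.1 rod [-0.79  0.07 -0.2   1.3   0.   -2.33]
-3.1 rodup [-0.79  0.04  0.02  1.55  0.   -2.33]
-3.1 slot+ [-0.29  0.17  0.26  1.66  0.    2.94]
-3.1 slot+t [-0.29  0.15 -0.02  1.41  0.   -1.89]
-3.1 slot- [-0.29  0.15 -0.02  1.41  0.   -0.2 ]
-3.1 slot-t [-0.29  0.15 -0.02  1.41  0.    1.25]
-3.1 liftt [-0.29  0.15  0.19  1.61  0.   -1.89]
-3.1 tray [ 0.26  0.07 -0.1   1.4   0.   -1.34]
```

Run:
```python
from h import *
t0=r.current_t()
r.movep([612,-49,225],down(3.05)); shot('wrist','w1')
r.movep([492,-309,265],down(1.548)); shot('wrist','w2'); print(r.current_t()-t0)
cv2.imwrite('pics/w12.png',np.vstack([cv2.imread(f'pics/w{i}.png') for i in(1,2)])[:, :] if 0 else cv2.resize(np.hstack([cv2.imread(f'pics/w{i}.png') for i in(1,2)]),(800,300),interpolation=cv2.INTER_AREA))
```

```text
3.9250000000000003
```

View pics/w12.png

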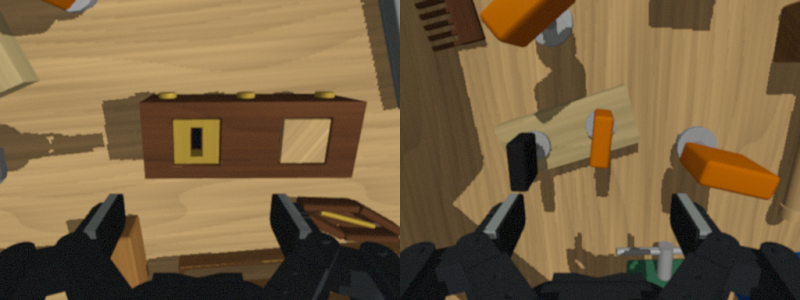

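Left half, from above the beam: brass cap at (197,141) with the slot running up and down the picture at (196,139), and the plain plug at (305,141). Right half, from above the rack: the small orange handle at (602,138) with its collar at (595,125), black handle at (521,160), and the larger orange lookalikes at (728,170) and (527,20).

Run:
```python
from h import *
d=load('w1');P=pts(d);hsv=cv2.cvtColor(d['pixels'],cv2.COLOR_RGB2HSV)
brass=(hsv[...,0]>18)&(hsv[...,0]<32)&(hsv[...,1]>140)&(hsv[...,2]>90)&box(P,210,295,140,220)
print('cap',rect(P,brass))
# slot: dark pixels inside cap; intersect pixel rays with z=85
R=cv2.Rodrigues(d['rvec'].astype(float))[0];C=-R.T@d['tvec'].ravel()
m=(hsv[...,2]<75)&box(P,232,270,152,206)
K=np.array([[d['fx'],0,d['cx']],[0,d['fy'],d['cy']],[0,0,1]],float)
def ray(m,z):
    v,u=np.nonzero(m); g=np.c_[u,v,np.ones(len(u))]@np.linalg.inv(K).T@R
    w=C+g*((z-C[2])/g[:,2])[:,None]; Q=np.zeros(m.shape+(3,));Q[m]=w; return Q
print('slot',rect(ray(m,85),m)); print('cap ray',rect(ray(brass,85),brass))
beam=box(P,170,480,110,240)&(abs(P[...,2]-85)<4);print('beam',rect(P,beam))
d=load('w2');P=pts(d);hsv=cv2.cvtColor(d['pixels'],cv2.COLOR_RGB2HSV)
R=cv2.Rodrigues(d['rvec'].astype(float))[0];C=-R.T@d['tvec'].ravel()
org=(hsv[...,0]<12)&(hsv[...,1]>190)&(hsv[...,2]>80)&box(P,230,285,130,225)
top=org&(P[...,2]>125); print('rodtop',rect(P,top),rect(ray(top,129.5),top))
print('rack',rect(P,box(P,120,310,100,220)&(abs(P[...,2]-34)<3)))
```

```text
cap (array([613.9, -50.3]), array([52. , 52.7]), np.float64(1.482), np.float64(83.8), 2932)
slot (array([611.9, -50. ]), array([10.4, 29.6]), np.float64(-0.092), np.float64(85.0), 372)
cap ray (array([612.4, -50. ]), array([51.1, 51.1]), np.float64(1.479), np.float64(85.0), 2947)
beam (array([618.9,   9.8]), array([ 89., 241.]), np.float64(1.484), np.float64(84.0), 26352)
rodtop (array([0., 0.]), array([0., 0.]), np.float64(0.0), np.float64(nan), 0) (array([0., 0.]), array([0., 0.]), np.float64(0.0), np.float64(nan), 0)
rack (array([ 448.2, -324.8]), array([ 85.5, 200.5]), np.float64(0.284), np.float64(32.9), 8352)
  return _methods._mean(a, axis=axis, dtype=dtype,
  ret = ret.dtype.type(ret / rcount)
```

Run:
```python
from h import *
d=load('w2');P=pts(d);hsv=cv2.cvtColor(d['pixels'],cv2.COLOR_RGB2HSV)
R=cv2.Rodrigues(d['rvec'].astype(float))[0];C=-R.T@d['tvec'].ravel()
org=(hsv[...,0]<15)&(hsv[...,1]>150)&(hsv[...,2]>80)&box(P,230,285,130,225)
print(org.sum(),np.nanpercentile(P[org][:,2],[1,25,50,75,99]),hsv[190,256])
q=P[org]; zt=np.nanpercentile(q[:,2],50)
for lo in (115,120,123):
  print(rect(P,org&(P[...,2]>lo)))
print('side/all',rect(P,org))
```

```text
160 [ -1.61494853 112.95332281 126.26893153 127.17677216 128.39638356] [ 16 255 169]
(array([ 496.3, -310.4]), array([21.7, 58.3]), np.float64(1.459), np.float64(126.7), 115)
(array([ 496.3, -310.4]), array([21.7, 58.3]), np.float64(1.459), np.float64(126.8), 113)
(array([ 496.3, -310.4]), array([21.7, 58.3]), np.float64(1.459), np.float64(126.8), 113)
side/all (array([ 499.2, -335.4]), array([ 33.7, 109.2]), np.float64(1.45), np.float64(126.3), 157)
```

Run:
```python
from h import *
d=load('w2');P=pts(d);hsv=cv2.cvtColor(d['pixels'],cv2.COLOR_RGB2HSV)
org=(hsv[...,0]<20)&(hsv[...,1]>200)&(hsv[...,2]>80)&box(P,230,285,130,225)
for lo in (115,122,125): print(rect(P,org&(P[...,2]>lo)))
t=load('top0');print(rect(pts(t),box(pts(t),343,384,195,215)&(pts(t)[...,2]>122)))
```

```text
(array([ 496. , -309.5]), array([21.5, 58.5]), np.float64(1.477), np.float64(128.1), 1597)
(array([ 496. , -309.6]), array([21.5, 58.4]), np.float64(1.477), np.float64(128.2), 1565)
(array([ 496.7, -309.7]), array([21.2, 58.5]), np.float64(1.433), np.float64(128.2), 1536)
(array([ 494.1, -308.8]), array([22.6, 59. ]), np.float64(1.462), np.float64(129.2), 175)
```

Run:
```python
from h import *
t0=r.current_t(); y=1.47
r.movep([495.7,-309.5,170],down(y)); r.movel([495.7,-309.5,100],max_speed=80,force_limit=15)
r.gripper_to(5); print('grip',r.current_grip_width(),r.current_tool_pos(),r.current_ft_force())
r.movel([495.7,-309.5,180],max_speed=100); r.movel([495.7,-309.5,260],max_speed=150)
print('grip',r.current_grip_width(),r.current_ft_force())
r.movep([612.6,-50,225],down(3.05)); print(r.current_t()-t0,r.current_t(),r.current_tool_pos(), r.current_grip_width())
shot('wrist','w3');shot('scene','s3')
a=cv2.imread('pics/w3.png');b=cv2.imread('pics/s3.png')[90:282,140:396]
cv2.imwrite('pics/w3b.png',cv2.resize(np.hstack([a,cv2.resize(b,(512,384))]),(800,300),interpolation=cv2.INTER_AREA))
```

```text
grip 21.29110642699227 [ 495.71424233 -309.5981968   100.16009713] [-0.37595681 -0.05464281  2.18039097]
grip 21.349998505318965 [ 0.07898665 -0.21973466 -2.53669171]
4.8333 8.9083 [612.29563781 -50.65895508 224.46992773] 21.42514043969361
```

View pics/w3b.png

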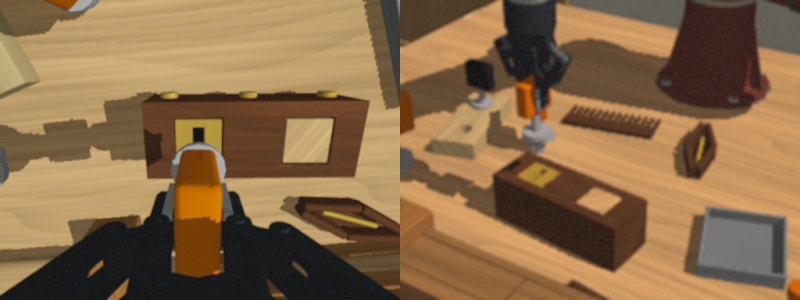

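The rod is held upright (left: handle (197,212) in line with the slot (198,135), collar edge at (197,155)), and the black rod is still in the rack. I'll check the collar centre against the TCP from depth.

Run:
```python
from h import *
from scipy.optimize import least_squares
d=load('w3');P=pts(d);hsv=cv2.cvtColor(d['pixels'],cv2.COLOR_RGB2HSV)
m=(abs(P[...,2]-164)<8)&(hsv[...,1]<90)&box(P,200,310,170,260)
q=P[m]; print(len(q),np.median(q[:,2]),q.min(0),q.max(0))
R=cv2.Rodrigues(d['rvec'].astype(float))[0];C=-R.T@d['tvec'].ravel()
# outer edge: collar mask boundary per column (topmost row), rays cut with z=collar top
E=[]
for u in range(226,280):
    v=np.nonzero(m[:,u])[0]
    if len(v): E.append((u,v.min()))
E=np.array(E,float); g=np.c_[(E[:,0]-d['cx'])/d['fx'],(E[:,1]-d['cy'])/d['fy'],np.ones(len(E))]@R
for z in (166,160):
    w=(C+g*((z-C[2])/g[:,2])[:,None])[:,:2]
    f=least_squares(lambda c:np.hypot(*(w-c).T)-22,[612,-50],loss='soft_l1');print(z,f.x,np.abs(f.fun).mean())
```

```text
925 165.0940727397956 [590.44392229 -72.62895443 157.4484061 ] [624.39514977 -29.20900631 167.24044171]
166 [611.08314418 -50.52681642] 0.19915550936100754
160 [612.80740309 -50.69851766] 0.16651504310991902
```

Run:
```python
from h import *
t0=r.current_t()
r.movel([612.6,-49.8,178],max_speed=60); print(r.current_tool_pos(),r.current_ft_force())
hit=r.movel([612.6,-49.8,148],max_speed=25,force_limit=10)
print(hit,r.current_tool_pos(),r.current_ft_force(),r.current_torque(),r.current_grip_width(),r.current_t()-t0,r.current_t())
```

```text
[612.81309177 -49.84310216 178.48180972] [-0.18132926 -0.20283116 -1.56096994]
True [612.56141901 -49.76405684 151.1531555 ] [-0.22315117  0.66088292  3.78239093] [-0.02459982 -0.03718358  0.00089164] 21.380836880089813 1.9167000000000005 10.925
```

Run:
```python
from h import *
p=[612.6,-49.8,151.3]
for a in (.35,.7,1.05,1.4):
    r.movep(p,down(3.05-a)); print(a,r.current_ft_force().round(1) if hasattr(r.current_ft_force(),'round') else r.current_ft_force(),np.round(r.current_torque(),2),np.round(r.current_q()[5],3),r.current_t())
shot('scene','s4');shot('wrist','w4')
a=cv2.imread('pics/w4.png');b=cv2.imread('pics/s4.png')[130:258,190:360]
cv2.imwrite('pics/w4b.png',cv2.resize(np.hstack([a,cv2.resize(b,(512,384))]),(800,300),interpolation=cv2.INTER_AREA))
```

```text
0.35 [-0.7 -1.1 -0.9] [ 0.01  0.13 -0.01] 0.144 11.35
0.7 [-0.8  0.2 -2.6] [0.09 0.1  0.  ] 0.492 11.775
1.05 [-0.5  0.1 -1.3] [ 0.02 -0.01 -0.06] 0.841 12.2
1.4 [ 0.6 -0.4 -3. ] [0.01 0.02 0.  ] 1.191 12.625
```

View pics/w4b.png

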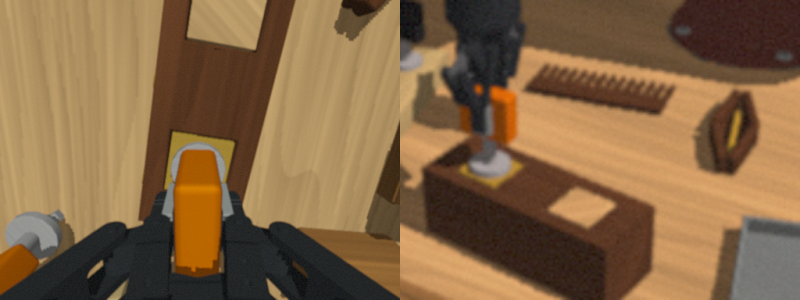

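The collar is flat on the cap and the handle has turned about 80° across the slot (left picture, handle (197,210), cap (200,160)). Now pulling.

Run:
```python
from h import *
r.sleep(.15)
h=r.movel([612.6,-49.8,162],max_speed=25,force_limit=40); print(h,np.round(r.current_ft_force(),1),r.current_tool_pos())
if not h:
    h=r.movel([612.6,-49.8,256],max_speed=60,force_limit=40)
r.sleep(.2)
print(h,np.round(r.current_ft_force(),1),r.current_tool_pos(),r.current_grip_width(),r.current_t())
shot('scene','s5');shot('wrist','w5')
a=cv2.imread('pics/w5.png');b=cv2.imread('pics/s5.png')[90:260,170:397]
cv2.imwrite('pics/w5b.png',cv2.resize(np.hstack([a,cv2.resize(b,(512,384))]),(800,300),interpolation=cv2.INTER_AREA))
```

```text
False [ 0.2 -0.2 -4.6] [612.58015998 -49.79146613 161.9347245 ]
False [ 0.8 -0.2 -4.5] [612.52159108 -49.76334149 255.80881325] 21.09508178286251 15.3667
```

View pics/w5b.png

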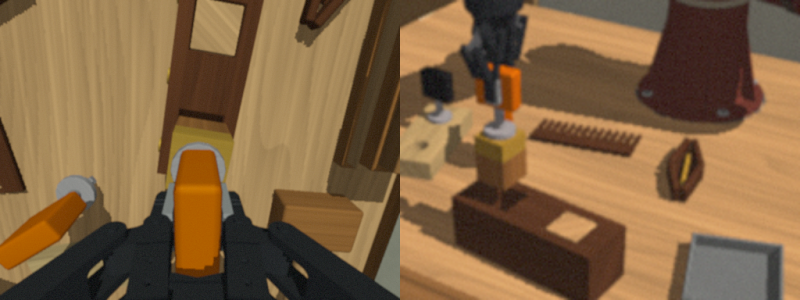

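The plug hangs upright on the rod, clear of the beam (right picture, plug (500,160), open mortise behind it), and the plain plug is still in. Moving to the tray.

Run:
```python
from h import *
r.movel([522.5,271,256],max_speed=120); r.sleep(.2)
r.movel([522.5,271,165],max_speed=60); r.sleep(.3); f=np.round(r.current_ft_force(),1)
h=r.movel([522.5,271,136],max_speed=15,force_limit=7)
print(f,h,np.round(r.current_ft_force(),1),r.current_tool_pos(),r.current_grip_width(),r.current_t())
shot('scene','s6');shot('wrist','w6')
a=cv2.imread('pics/w6.png');b=cv2.imread('pics/s6.png')[150:290,280:467]
cv2.imwrite('pics/w6b.png',cv2.resize(np.hstack([a,cv2.resize(b,(512,384))]),(800,300),interpolation=cv2.INTER_AREA))
```

```text
[ 0.3 -1.1 -4.7] True [ 1.3 -0.4  4.8] [522.67619587 271.05095572 142.12637677] 21.26263045564529 21.95
```

View pics/w6b.png

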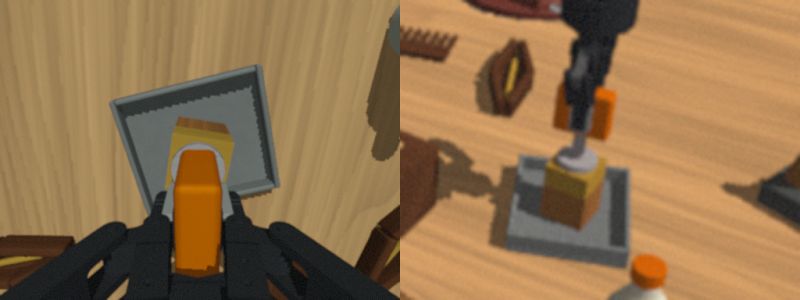

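The plug is on the tray floor (right picture, plug (572,195)) and the collar is down on the cap. The TCP at 142.1 matches the predicted 142. Releasing.

Run:
```python
from h import *
r.gripper_to(60); r.sleep(.2)
r.movel([522.5,271,250],max_speed=100); r.movep([400,271,300],down(1.65)); r.sleep(.5)
d=shot('top','t7');shot('scene','s7')
P=pts(d);hsv=cv2.cvtColor(d['pixels'],cv2.COLOR_RGB2HSV)
b=box(P,130,200,165,245)
org=b&(hsv[...,0]<20)&(hsv[...,1]>200)&(hsv[...,2]>80)&(P[...,2]>90)
print('handle',rect(P,org)); print('black',rect(P,box(P,348,394,227,253)&(P[...,2]>110)))
print(r.current_ft_force(),r.current_t())
a=cv2.imread('pics/t7.png')[96:288,96:352];b=cv2.imread('pics/s7.png')[110:302,120:460]
cv2.imwrite('pics/w7b.png',np.hstack([cv2.resize(a,(400,300)),cv2.resize(b,(400,300))]))
```

```text
handle (array([518.2, 267.5]), array([18. , 55.1]), np.float64(-1.462), np.float64(169.5), 83)
black (array([ 398. , -338.2]), array([20. , 62.4]), np.float64(1.538), np.float64(129.3), 184)
[-0.05603957 -0.32463394 -0.36174143] 25.15
```

View pics/w7b.png

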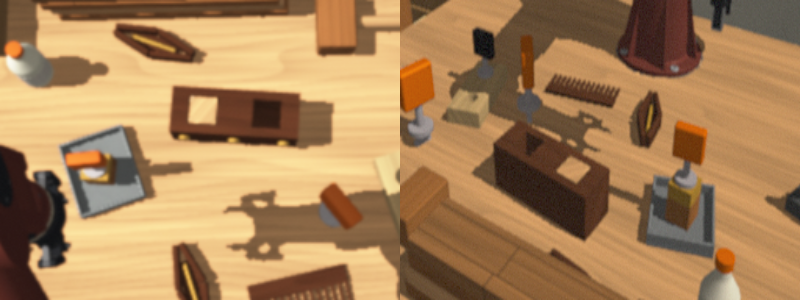

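Run:
```python
from h import *
r.sign_off(); print(r.current_t())
```

```text
the job is handed in; nothing more can be done
the job is handed in; nothing more can be done
```

The job is done and handed in, at about 25 s of the 51 s allowed. I took the smallest orange rod from the rack and seated its foot in the brass-capped plug, with the collar on the cap at the predicted height. I turned it clockwise about 80°, drew the plug straight up and stood it in the tray. The plug touched down with about a 10 N change in tool force, and I let go and moved the arm clear.

**Last checks:**
- **Plug and rod:** the picture shows the plug upright in the tray with the collar down on the cap. The handle lies about 79° from the slot's original direction. Its top is at about 169.5 mm against 171.5 mm expected, within camera accuracy. I did not measure the plug's tilt or its turn in the tray.
- **Black-handled rod:** it is within 1 mm of where it started.
- **Plain plug:** it is still in the beam, judged by eye from the picture.
- **Gripper:** its force reading is close to zero and it touches nothing.

One early mask for the orange handle came back empty because its hue limit was too tight. I corrected it before the grasp. No other check failed or disagreed.

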